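# Lay the red bucket tooth in its packing cradle

### The job

Pick up the red bucket tooth and lay it gently on one of its two broad faces in the wooden cradle: straight along the cradle, root between the cheeks and close to the stop board, tip pointing out of the open end. Do not let it drop or topple, leave the yellow and black teeth standing where they are, and let go.

Things in the scene. Friction and masses are not known exactly. Their poses are not given: they have to be found in the camera images.
- red_tooth: red bucket tooth, upright, tip up, 150 tall. Lower 90: block 46 thick (x), 50 wide (y). Above, the two broad faces (+x, -x, alike) slope in to a tip edge 14 thick. Flanks (+y, -y) flat, parallel, 50 apart all the way up. Origin: centre of the root's underside; z to the tip. 0.5-0.85 kg, balance point at z 66. Starts with y within 0.2 rad of world y. All in mm.
- cradle: fixed wooden cradle; mm. Origin: centre of underside; x to the open end, away from robot within 0.3 rad; -x to the stop. Base 190x110x15. Rubber bed top z 45, x -70 to 30, 40 wide (70 wide below x -30). Stop face x -70, 94 wide, top z 85. Cheeks x -70 to -30, inner faces y +-35, 12 thick, top z 70; none beside the narrow bed. Laid tooth: origin near (-60,0,68), its z along +x, its x vertical.
- yellow_tooth: mustard yellow tooth, same shape, size and frame as the red one, standing upright; bystander, leave alone
- black_tooth: black tooth, same shape, size and frame as the red one, standing upright; bystander, leave alone
Not all that is in view belongs to the job. There is more than one size of the red_tooth; the job needs the smallest.

How it is judged (in metres and radians):
At the end, for the whole second after the job is handed in: Red tooth at rest on a broad face on the bed, tip to the open end: root within 30 mm of the stop, centred within 15 mm, axis 68 mm up within 8 mm, lengthwise and level within 12 degrees; yellow and black teeth upright within 20 mm of their starts (x of red_tooth in the frame of cradle between -0.0725 and -0.04 m and y of red_tooth in the frame of cradle between -0.015 and 0.015 m and z of red_tooth in the frame of cradle between 0.06 and 0.076 m and angle between the z axis of red_tooth and the x axis of cradle, either way round below 0.21 rad and angle between the x axis of red_tooth and the z axis of cradle, either way round below 0.21 rad and linear speed of red_tooth below 0.02 m/s and angular speed of red_tooth below 0.15 rad/s and distance of each of yellow_tooth, black_tooth from where it was at the start of the episode below 0.02 m and angle between each of yellow_tooth, black_tooth's own z axis and vertical below 0.25 rad); the robot touches nothing.
It fails at once if the yellow tooth is moved by more than 20 mm or tipped (distance of yellow_tooth from where it was at the start of the episode above 0.02 m or angle between yellow_tooth's own z axis and vertical above 0.25 rad).
It fails at once if the black tooth is moved by more than 20 mm or tipped (distance of black_tooth from where it was at the start of the episode above 0.02 m or angle between black_tooth's own z axis and vertical above 0.25 rad).
It fails at once if the red tooth is dropped or let topple (faster than 0.6 m/s with no finger on it) (linear speed of red_tooth above 0.6 m/s and contact force between the fingers and red_tooth below 0.05 N).
It also fails if it takes over 42 s, if anything falls off the work surface, if the arm or the gripper's body presses on something with over 40 N, if the wrist force passes 120 N, or if a joint passes its speed limit or range.

### The arm

A 6-joint arm with a two-finger parallel gripper is mounted at the origin on the work surface. World frame = base frame: x ahead of the robot, y to its left, z up, the work surface at z = 0. Lengths are in m, angles in degrees, forces in N, time in s.
With the tool pointing down it reaches from about 0.4 to 0.925 m from the base axis. Payload 12.5 kg.
Tool frame: the origin (TCP) lies midway between the tips of the shut fingers; the grasp point (between the pads) lies 19 mm behind it (env.grip_depth is the distance from the TCP to the grasp point, in m); z points along the fingers, y is the line along which they close (so a half turn about z gives the same grasp; the last joint's range is limited). The gripper opens to 95 mm and grips with 3 to 60 N. Pads are 20 mm wide; open, the fingers measure 119 mm over their backs; the gripper's body (75 mm by 180 mm) begins 59 mm behind the grasp point.
Start: joints at [-74.232, 28.126, 89.318, -0, 62.55, -6.05], TCP at [0.232, -0.58, 0.215] pointing down, gripper open.
Joint ranges: [-177.58, 177.58], [-47.91, 125.51], [2.72, 160], [-65.01, 245.01], [3.68, 167.84], [-153.87, 153.87]. Speed limits (degrees/s): [127.2, 127.2, 159.86, 180, 180, 180].

### API

Orientations are given as a 3x3 rotation matrix whose columns are the frame's x, y, z axes.
In Python, from station import env gives the robot as it stands.
- The arm moves only by the shell command python3 -m pendant FILE [OPENING], which reads ROWS from the file FILE. ROWS is a JSON object whose key "deltas" holds a list of rows, 1 to 8 of them, each of 4 numbers: dx, dy, dz in parts of the range, where 1.0 means 0.4 m, then a turn about the tool's z in normalised numbers (1 is 180 degrees); each row is the pose to reach, as a shift and turn from the pose commanded when the command began, along the tool's axes at that moment; what a row does not reach only later rows make up. A row lasts 1/10 s, in which the tool goes at most 0.05 m and 8.59 degrees, less where a joint would pass 70% of its speed; a pose out of reach is approached as far as the arm can. OPENING is the finger opening in m, set as the command begins (- or left out keeps the last). The fingers move at their own pace and stop on an object; the grip force is fixed at half the most. Time passes only in rows, so rows that do not move let the fingers close. It prints the time, the measured TCP pose, the force, the opening and the grip force at its end. A shift or turn number past 1, either way, is cut back to 1. Input that does not fit is refused with a message, and nothing moves.
- env.sense(): the state, without advancing time (a new reading comes with each control period).
- env.camera(name): name is "side" or "top"; returns (picture, depth): 384x512x3 uint8, red, green, blue; 384x512 float32, m along the optical axis (not along the pixel's ray), 0 where there is no reading.
- env.camera_model(name): a dict with "intrinsics" (3x3 intrinsics, pixels), "rvec" (rotation vector, rad) and "tvec" (3), from world to camera coordinates, as OpenCV has them. Camera axes: x right, y down, z forward; pixel columns grow to the right and rows downward; lengths in m; the calibration is good to about 2 mm. A picture is of the moment at which its call begins. camera_model takes no time and is no camera call.
- env.hand_in(): hands the job in; it is judged then, once.
The state is a dict: "clock": time; "joint_positions": joint angles; "joint_velocities": joint speeds; "joint_efforts": joint torques, N m; "position": TCP position; "eef_rot": TCP orientation; "contact_force": force on the tool from outside, world axes, zero at the start; "wrist_torque": the same for the moment, N m; "grip_width": finger opening in m; "gripper_force": force on a finger pad.
Only numpy, scipy, OpenCV 4.12 (cv2) and the standard library are available. Lean on these libraries where they do the work, as an engineer would, in place of code of your own. Each camera call takes 0.05 s, during which the arm holds its last target. There are 200 camera calls.

## Working session

There is one attempt and no reset: what is moved stays moved. The work goes in short steps, Python scripts to look and compute and a shell command to move; the robot and the scene stay as the last step left them, time stands still between calls to the robot, and variables do not carry over. Pictures are saved under pics/ and viewed, at most 10 in all, crops included, and the job is handed in when it is done.

```bash
mkdir -p pics; ls; python3 - <<'E'
from station import env
import cv2,numpy as np
for n in("side","top"):
    p,d=env.camera(n); np.savez(f"{n}0.npz",p=p,d=d); cv2.imwrite(f"pics/{n}0.png",p[:,:,::-1])
    m=env.camera_model(n); R=cv2.Rodrigues(m["rvec"])[0]; print(n,m["intrinsics"][0],m["intrinsics"][1],(-R.T@np.ravel(m["tvec"])).round(3),R.round(2).tolist())
s=env.sense();print(s["clock"],s["position"],s["eef_rot"],s["grip_width"])
E
```

```text
pics
side [430.35704773   0.         257.40751007] [  0.         430.35704773 185.29662928] [0.3   0.707 0.823] [[-0.96, -0.27, 0.02], [-0.21, 0.7, -0.68], [0.18, -0.66, -0.73]]
top [396.12072518   0.         255.78566435] [  0.         396.12072518 185.96569333] [ 0.354 -0.003  0.902] [[0.0, -1.0, 0.01], [-0.99, -0.01, -0.15], [0.15, -0.01, -0.99]]
0.1 [ 0.23224525 -0.58001709  0.21413507] [[ 9.28366219e-01  3.71666625e-01 -2.88564433e-04]
 [ 3.71666728e-01 -9.28365747e-01  9.39503158e-04]
 [ 8.12886322e-05 -9.79452793e-04 -9.99999517e-01]] 0.09532266811875556
```

View pics/side0.png

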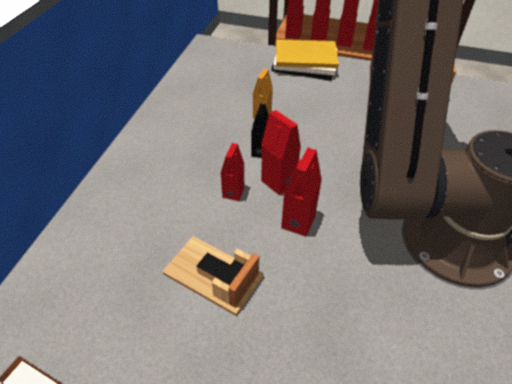

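View pics/top0.png

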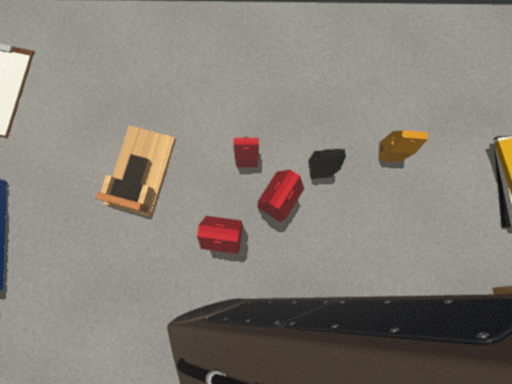

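Red candidates: side (233,172) / top (246,151), side (281,153) / top (281,195), and side (302,193) / top (220,234). The first looks the smallest. The cradle is at side (215,272) / top (138,172), with its stop at the lower left in the top view. Next I'll measure everything in both views.

```bash
cat > h.py <<'E'
from station import env
import cv2,numpy as np
def cloud(n,f=None):
    if f: z=np.load(f); p,d=z["p"],z["d"]
    else: p,d=env.camera(n)
    m=env.camera_model(n); K=m["intrinsics"]; R=cv2.Rodrigues(m["rvec"])[0]; t=np.ravel(m["tvec"])
    v,u=np.mgrid[:384,:512]
    c=np.stack([(u-K[0,2])/K[0,0]*d,(v-K[1,2])/K[1,1]*d,d],-1)
    return p,d,(c-t)@R
def masks(p):
    H=cv2.cvtColor(p,cv2.COLOR_RGB2HSV).astype(int); h,s,v=H[...,0],H[...,1],H[...,2]
    return dict(red=((h<8)|(h>172))&(s>150)&(v>50),yel=(h>14)&(h<26)&(s>170),blk=(v<50)&(s<120),wood=(h>8)&(h<22)&(s>70)&(s<200)&(v>90))
E
python3 - <<'E'
from h import *
for n in("side","top"):
    p,d,X=cloud(n,f"{n}0.npz")
    for k,m in masks(p).items():
        nn,l,st,c=cv2.connectedComponentsWithStats((m&(d>0)).astype(np.uint8))
        for i in range(1,nn):
            if st[i,4]<80: continue
            q=X[l==i]
            if not(0.2<q[:,0].mean()<0.8 and -.6<q[:,1].mean()<.6): continue
            zt=np.percentile(q[:,2],99); tp=q[q[:,2]>zt-.006]
            print(n,k,c[i].round(),st[i,4],"ztop %.3f"%zt,"min",np.percentile(q,2,0).round(3),"max",np.percentile(q,98,0).round(3),"top",tp.mean(0).round(3),len(tp))
E
python3 - <<'E'
import cv2,numpy as np
a=cv2.imread('pics/side0.png')[100:320,150:340]; b=cv2.imread('pics/top0.png')[100:270,80:360]
a=cv2.resize(a,(400,463)); b=cv2.resize(b,(400,243)); c=np.zeros((463,800,3),np.uint8); c[:,:400]=a; c[:243,400:]=b
cv2.imwrite('pics/crop1.png',c)
E
```

```text
side red [290. 172.] 4616 ztop 0.214 min [ 0.34  -0.071  0.014] max [0.491 0.091 0.213] top [0.407 0.003 0.212] 484
side red [233. 174.] 939 ztop 0.150 min [ 0.529 -0.012  0.01 ] max [0.57  0.032 0.15 ] top [0.551 0.008 0.149] 107
side yel [262.  92.] 547 ztop 0.151 min [ 0.544 -0.34   0.026] max [ 0.586 -0.297  0.15 ] top [ 0.564 -0.315  0.149] 58
side blk [433.  10.] 190 ztop 0.530 min [ 0.203 -0.031  0.503] max [ 0.218 -0.012  0.53 ] top [ 0.212 -0.026  0.527] 40
side blk [426.  60.] 515 ztop 0.491 min [ 0.19  -0.012  0.407] max [0.211 0.038 0.49 ] top [ 0.206 -0.005  0.488] 39
side blk [305.  74.] 181 ztop 0.020 min [ 0.397 -0.584  0.001] max [ 0.59  -0.571  0.02 ] top [ 0.437 -0.576  0.017] 36
side blk [258. 131.] 366 ztop 0.151 min [ 0.514 -0.177  0.01 ] max [ 0.543 -0.135  0.15 ] top [ 0.526 -0.158  0.149] 63
side blk [220. 268.] 630 ztop 0.048 min [0.461 0.231 0.042] max [0.541 0.277 0.048] top [0.499 0.253 0.045] 616
side wood [263.  90.] 396 ztop 0.151 min [ 0.543 -0.558  0.   ] max [ 0.635 -0.298  0.15 ] top [ 0.568 -0.326  0.149] 54
side wood [212. 273.] 3336 ztop 0.087 m
[... 1005 characters left out ...]
.018] 133
top blk [388. 319.] 9972 ztop 0.673 min [ 0.257 -0.177  0.311] max [0.314 0.024 0.671] top [ 0.301 -0.137  0.672] 373
top blk [209. 308.] 142 ztop 0.252 min [0.24  0.031 0.196] max [0.259 0.099 0.249] top [0.248 0.065 0.25 ] 6
top blk [226. 380.] 202 ztop 0.464 min [0.195 0.002 0.406] max [0.211 0.041 0.463] top [0.211 0.005 0.461] 12
top wood [140. 169.] 3324 ztop 0.086 min [0.427 0.184 0.003] max [0.613 0.309 0.085] top [0.443 0.27  0.084] 328
top wood [400. 146.] 1033 ztop 0.151 min [ 0.546 -0.35   0.001] max [ 0.59  -0.299  0.15 ] top [ 0.571 -0.323  0.149] 120
top wood [503. 170.] 88 ztop 0.045 min [ 0.472 -0.581  0.025] max [ 0.571 -0.556  0.045] top [ 0.525 -0.567  0.041] 40
```

View pics/crop1.png

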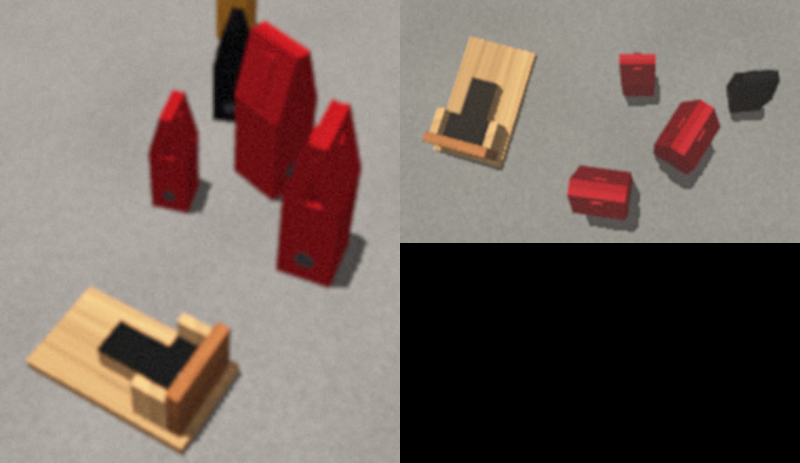

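The crop confirms it: the tooth at side (233,174) / top (246,142) is the only red one 150 mm tall. The other two stand 214 mm. Now the orientations of the tooth and the cradle.

```bash
python3 - <<'E'
from h import *
def rect(q,nm):
    (c,s,a)=cv2.minAreaRect((q[:,:2]*1000).astype(np.float32)); print(nm,len(q),np.round(c,1),np.round(s,1),round(a,1),"z",np.median(q[:,2]).round(4))
for n in("side","top"):
    p,d,X=cloud(n,f"{n}0.npz"); M=masks(p); ok=d>0
    x,y,z=X[...,0],X[...,1],X[...,2]
    near=ok&M["red"]&(abs(x-.551)<.04)&(abs(y-.008)<.045)
    rect(X[near&(z>.143)],n+" redtop"); rect(X[near&(z>.015)],n+" redall")
    w=ok&(x>.38)&(x<.65)&(y>.15)&(y<.36)
    rect(X[w&M["blk"]&(abs(z-.045)<.004)],n+" bed")
    rect(X[w&(abs(z-.085)<.004)],n+" stop")
    rect(X[w&(abs(z-.015)<.004)&M["wood"]],n+" base")
    rect(X[w&(z>.011)],n+" all")
    for s in(1,-1):
        pass
    q=X[w&(abs(z-.07)<.003)]; print("cheeks",len(q),q.mean(0).round(4))
E
```

```text
side redtop 117 [550.5   7.5] [48.1 15.9] 89.0 z 0.1486
side redall 895 [549.8   8.4] [44.  50.2] 0.5 z 0.0913
side bed 629 [501.1 248.2] [51.4 80.5] 76.8 z 0.0449
side stop 333 [440.1 269.9] [95.4 16.1] 74.7 z 0.0851
side base 2066 [518.  249.4] [112.3 191.2] 75.0 z 0.0148
side all 4222 [518.1 249.3] [112.7 191.2] 75.2 z 0.0218
cheeks 236 [0.4641 0.2713 0.0699]
top redtop 179 [553.3   6.8] [14. 45.] 0.8 z 0.1481
top redall 264 [546.    6.5] [28.5 45.6] 0.1 z 0.1474
top bed 2 [456.9 270.6] [54.6  0. ] -103.8 z 0.0452
top stop 326 [443.6 270.8] [93.9 14.9] 75.1 z 0.0841
top base 2226 [521.2 250.1] [110.5 189.7] 75.3 z 0.0143
top all 4148 [521.7 250.3] [111.1 190.2] 75.1 z 0.0167
cheeks 213 [0.4684 0.2609 0.0695]
```

Units first: shifts go in shares of 0.4 m and turns go in shares of 180 degrees. So 0.275 m is 0.6875, -0.05 m is -0.125, 21.8 degrees is 0.1211.

```bash
echo '{"deltas": [[0.075, -0.0625, -0.075, 0.0444], [0.15, -0.125, -0.1375, 0.0889], [0.2375, -0.2, -0.1375, 0.1211], [0.325, -0.275, -0.1375, 0.1211], [0.425, -0.35, -0.1375, 0.1211], [0.5125, -0.425, -0.1375, 0.1211], [0.6, -0.5, -0.1375, 0.1211], [0.6875, -0.575, -0.1375, 0.1211]]}' > rows.txt && python3 -m pendant rows.txt; cat > st.py <<'E'
import sys
from h import *
s=env.sense(); p=np.array(s["position"]); R=np.array(s["eef_rot"])
np.set_printoptions(suppress=True,precision=4)
print("t",round(s["clock"],2),"pos",p,"yaw",round(np.degrees(np.arctan2(R[1,0],R[0,0])),2),"w",round(s["grip_width"],4),"F",np.round(s["contact_force"],1))
c=np.array([.5197,.2498,0]); a=np.radians(-15.); C=np.array([[np.cos(a),-np.sin(a),0],[np.sin(a),np.cos(a),0],[0,0,1]])
print("cradle frame tcp",C.T@(p-c))
if len(sys.argv)>3:
    g=np.array(list(map(float,sys.argv[2:5])))
    if sys.argv[1]=="c": g=C@g+c
    print("to target in tool axes",R.T@(g-p))
E
python3 st.py w .552 .007 .27
```

```text
clock: 0.9
position: [0.4026, -0.2627, 0.2696]
eef_rot: [[1.0, 0.0, -0.0], [0.0, -1.0, 0.0], [-0.0, -0.0, -1.0]]
contact_force: [1.0, -0.1, 0.2]
grip_width: 0.0952
gripper_force: 0.0
t 0.9 pos [ 0.4026 -0.2627  0.2696] yaw 0.0 w 0.0952 F [ 1.  -0.1  0.2]
cradle frame tcp [ 0.0195 -0.5254  0.2696]
to target in tool axes [ 0.1495 -0.2697 -0.0004]
```

Scaled: -0.2697 m is -0.6743, -0.25 m is -0.625.

```bash
echo '{"deltas": [[0.0625, -0.1, 0, 0], [0.125, -0.2, 0, 0], [0.175, -0.3125, 0, 0], [0.2375, -0.425, 0, 0], [0.3, -0.525, 0, 0], [0.35, -0.625, 0, 0], [0.3738, -0.6743, 0, 0], [0.3738, -0.6743, 0, 0]]}' > rows.txt && python3 -m pendant rows.txt | head -2; python3 - <<'E'
from h import *
for n in("side","top"):
    p,d,X=cloud(n); cv2.imwrite(f"pics/{n}1.png",p[:,:,::-1]); M=masks(p)
    q=X[M["red"]&(d>0)&(X[...,2]>.143)&(X[...,2]<.156)&(abs(X[...,0]-.551)<.03)&(abs(X[...,1]-.008)<.05)]
    print(n,len(q),q.mean(0))
E
python3 st.py w .552 .007 .081; cp pics/side1.png pics/s1.png
```

```text
clock: 1.7
position: [0.5521, 0.0076, 0.269]
side 115 [0.55056312 0.00970525 0.14823205]
top 0 [nan nan nan]
t 1.8 pos [0.5512 0.0053 0.2692] yaw 0.08 w 0.0951 F [ 0.5 -0.3 -0.2]
cradle frame tcp [ 0.0938 -0.228   0.2692]
to target in tool axes [ 0.0009 -0.0017  0.1882]<stdin>:5: RuntimeWarning: Mean of empty slice.
  ret = um.true_divide(
```

View pics/side1.png

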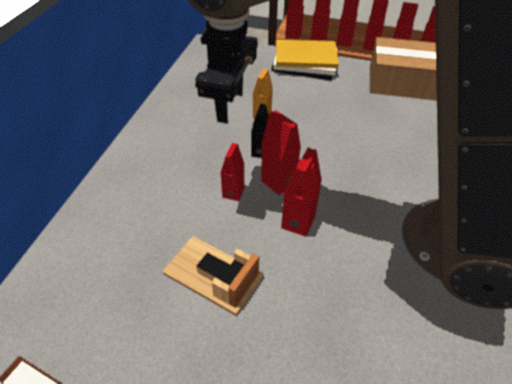

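The open gripper, at (222,110), is above the small red tooth at (233,172), and everything is still standing. I'll descend to a grasp height of 100 mm.

Scaled: 0.1875 m is 0.4688, 0.18 m is 0.45.

```bash
echo '{"deltas": [[0.0013, -0.0025, 0.1, 0], [0.0013, -0.0025, 0.2, 0], [0.0013, -0.0025, 0.2875, 0], [0.0013, -0.0025, 0.3625, 0], [0.0013, -0.0025, 0.4125, 0], [0.0013, -0.0025, 0.45, 0], [0.0013, -0.0025, 0.4688, 0], [0.0013, -0.0025, 0.4688, 0]]}' > rows.txt && python3 -m pendant rows.txt; echo '{"deltas": [[0, 0, 0, 0], [0, 0, 0, 0], [0, 0, 0, 0], [0, 0, 0, 0], [0, 0, 0, 0], [0, 0, 0, 0], [0, 0, 0, 0], [0, 0, 0, 0]]}' > rows.txt && python3 -m pendant rows.txt 0.03; python3 st.py
```

```text
clock: 2.6
position: [0.5515, 0.0053, 0.0816]
eef_rot: [[1.0, -0.001, -0.001], [-0.001, -1.0, 0.0], [-0.001, -0.0, -1.0]]
contact_force: [0.1, -0.5, -1.0]
grip_width: 0.0952
gripper_force: 0.0
clock: 3.4
position: [0.552, 0.0063, 0.0822]
eef_rot: [[1.0, 0.0, -0.0], [0.0, -1.0, -0.0], [-0.0, 0.0, -1.0]]
contact_force: [-0.7, 0.7, 1.3]
grip_width: 0.0499
gripper_force: 30.0
t 3.4 pos [0.552  0.0063 0.0822] yaw 0.02 w 0.0499 F [-0.7  0.7  1.3]
cradle frame tcp [ 0.0942 -0.2268  0.0822]
```

Scaled: -0.12 m is -0.3, -0.115 m is -0.2875.

```bash
echo '{"deltas": [[0, 0, -0.025, 0], [0, 0, -0.075, 0], [0, 0, -0.15, 0], [0, 0, -0.225, 0], [0, 0, -0.2875, 0], [0, 0, -0.3, 0], [0, 0, -0.3, 0], [0, 0, -0.3, 0]]}' > rows.txt && python3 -m pendant rows.txt|sed -n '2p;4,6p'; python3 st.py c -.038 0 .2;
```

```text
position: [0.5513, 0.0063, 0.2008]
contact_force: [0.4, -0.6, -6.0]
grip_width: 0.0499
gripper_force: 30.0
t 4.2 pos [0.5513 0.0063 0.2008] yaw 0.01 w 0.0499 F [ 0.4 -0.6 -6. ]
cradle frame tcp [ 0.0936 -0.227   0.2008]
to target in tool axes [-0.0683 -0.2534  0.001 ]
```

Weight is about 6 N, so the tooth is held. Now over to the cradle.

Scaled: -0.2534 m is -0.6335, -0.25 m is -0.625, 15 degrees is 0.0833.

```bash
echo '{"deltas": [[-0.0125, -0.05, 0, 0.0111], [-0.0375, -0.1375, 0, 0.0278], [-0.0625, -0.2375, 0, 0.0444], [-0.0925, -0.35, 0, 0.0667], [-0.125, -0.4625, 0, 0.0833], [-0.15, -0.5625, 0, 0.0833], [-0.1708, -0.625, 0, 0.0833], [-0.1708, -0.6335, 0, 0.0833]]}' > rows.txt && python3 -m pendant rows.txt|sed -n '2p;4,6p'; echo '{"deltas": [[0, 0, 0, 0], [0, 0, 0, 0], [0, 0, 0, 0]]}' > rows.txt && python3 -m pendant rows.txt>/dev/null; python3 - <<'E'
from h import *
im=[]
for n in("side","top"):
    p,d,X=cloud(n); im.append(p[:,:,::-1]); M=masks(p)
    q=X[M["red"]&(d>0)&(X[...,1]>.2)]
    if len(q)>20:
        zt=np.percentile(q[:,2],99);print(n,len(q),np.percentile(q,2,0),np.percentile(q,98,0),q[q[:,2]>zt-.008].mean(0),q[q[:,2]<np.percentile(q[:,2],8)].mean(0))
cv2.imwrite("pics/b2.png",np.hstack([cv2.resize(im[0][120:340,120:360],(480,440)),cv2.resize(im[1][60:250,40:200],(320,380))[:440].copy() if 0 else cv2.resize(im[1][60:280,40:200],(320,440))]))
E
python3 st.py c -.038 0 .135
```

```text
position: [0.482, 0.2619, 0.2004]
contact_force: [0.1, -0.5, -5.0]
grip_width: 0.0498
gripper_force: 30.0
side 1240 [0.38488118 0.23679678 0.12470273] [0.50679589 0.28915066 0.47671897] [0.25803473 0.22417201 0.60172319] [0.48598423 0.27681806 0.12334316]
top 74 [0.47325039 0.2408193  0.24635235] [0.50197723 0.25999175 0.28739205] [0.46987173 0.23577151 0.30186394] [0.50046911 0.25521327 0.24929996]
t 5.4 pos [0.484  0.2587 0.2019] yaw -15.06 w 0.05 F [-0.   0.8 -5.4]
cradle frame tcp [-0.0368 -0.0006  0.2019]
to target in tool axes [-0.0012 -0.0007  0.0669]
```

View pics/b2.png

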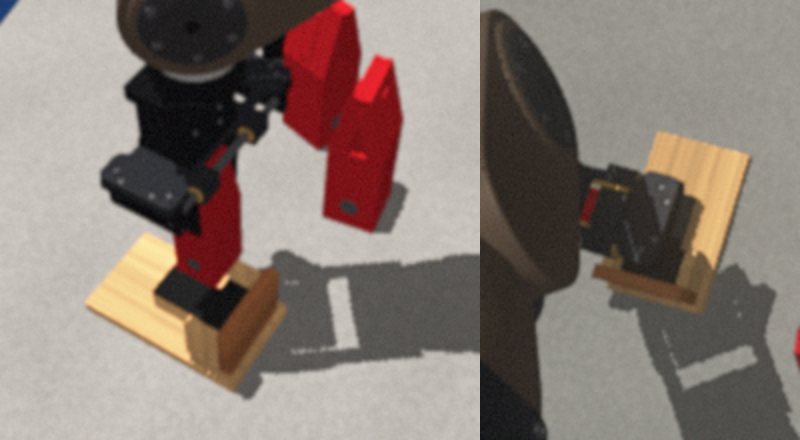

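The tooth hangs upright in the grip, with its root at crop (215,275) above the black bed in front of the stop. I'll lower it until the root touches.

Scaled: 0.075 m is 0.1875, 0.073 m is 0.1825.

```bash
echo '{"deltas": [[-0.0025, 0, 0.05, 0], [-0.0025, 0, 0.1125, 0], [-0.0025, 0, 0.15, 0], [-0.0025, 0, 0.17, 0], [-0.0025, 0, 0.1775, 0], [-0.0025, 0, 0.1825, 0], [-0.0025, 0, 0.1875, 0], [-0.0025, 0, 0.1875, 0]]}' > rows.txt && python3 -m pendant rows.txt|sed -n '2p;4,6p'; python3 st.py
```

```text
position: [0.4829, 0.2599, 0.1274]
contact_force: [-0.0, 0.7, -5.7]
grip_width: 0.05
gripper_force: 30.0
t 6.2 pos [0.4829 0.2599 0.1274] yaw -14.98 w 0.05 F [-0.   0.7 -5.7]
cradle frame tcp [-0.0382  0.0002  0.1274]
```

Scaled: 0.003 m is 0.0075, 0.002 m is 0.005.

```bash
echo '{"deltas": [[0, 0, 0.0025, 0], [0, 0, 0.005, 0], [0, 0, 0.0075, 0], [0, 0, 0.0075, 0], [0, 0, 0.0075, 0]]}' > rows.txt && python3 -m pendant rows.txt|sed -n '2p;4,6p'; echo '{"deltas": [[0.0075, 0, 0, 0], [0.015, 0, 0, 0], [0.0225, 0, 0, 0], [0.03, 0, 0, 0], [0.0375, 0, -0.0025, 0], [0.045, 0, -0.0038, 0], [0.045, 0, -0.0038, 0]]}' > rows.txt && python3 -m pendant rows.txt|sed -n '2p;4,6p'; python3 st.py
```

```text
position: [0.4833, 0.26, 0.1271]
contact_force: [-7.0, -3.4, 25.4]
grip_width: 0.0501
gripper_force: 30.0
position: [0.5003, 0.2555, 0.1268]
contact_force: [-4.7, 0.0, 8.2]
grip_width: 0.0503
gripper_force: 30.0
t 7.4 pos [0.5003 0.2555 0.1268] yaw -14.99 w 0.0503 F [-4.7  0.   8.2]
cradle frame tcp [-0.0202  0.0005  0.1268]
```

```bash
cat > look.py <<'E'
import sys
from h import *
p,d,X=cloud("side"); im=p[:,:,::-1]
c=np.array([.5197,.2498,0]); a=np.radians(-15.); C=np.array([[np.cos(a),-np.sin(a),0],[np.sin(a),np.cos(a),0],[0,0,1]])
Y=(X-c)@C
m=masks(p)["red"]&(d>0)&(abs(Y[...,1])<.04)&(abs(Y[...,0])<.17)&(Y[...,2]<.24)&(Y[...,2]>.035)
q=Y[m]
f=q[abs(q[:,1]-.025)<.006]  # the +y flank
(cc,s,ang)=cv2.minAreaRect((f[:,[0,2]]*1000).astype(np.float32)) if len(f) else (0,0,0)
print("red",len(q),"flank",len(f),cc,s,round(ang,1)); print("min",np.percentile(f,1,0).round(4),"max",np.percentile(f,99,0).round(4))
hull=cv2.convexHull((f[:,[0,2]]*1000).astype(np.float32)); print(cv2.approxPolyDP(hull,5,True).reshape(-1,2).round())
cv2.imwrite(f"pics/{sys.argv[1]}.png",cv2.resize(im[140:320,120:320],(600,540)))
E
python3 look.py t1
```

```text
red 1176 flank 468 (-32.28484344482422, 144.97311401367188) (47.91615295410156, 190.05963134765625) 0.1
min [-0.0556  0.0193  0.0513] max [-0.0088  0.028   0.2135]
[[-11.  50.]
 [ -8. 100.]
 [-47. 240.]
 [-56. 214.]
 [-56.  53.]]
```

View pics/t1.png

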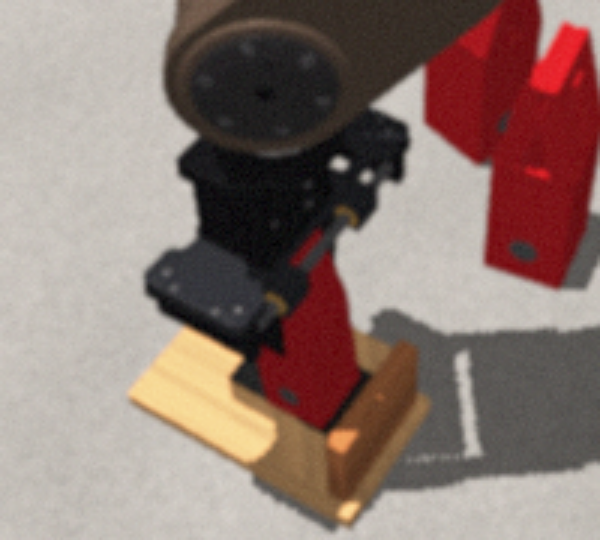

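Scaled: 0.035 m is 0.0875, 0.0005 m is 0.0013.

```bash
echo '{"deltas": [[0.0125, 0, 0, 0], [0.025, 0, 0, 0], [0.0375, 0, 0, 0], [0.05, 0, 0, 0], [0.0625, 0, 0.0013, 0], [0.075, 0, 0.0038, 0], [0.0875, 0, 0.0075, 0], [0.0875, 0, 0.0075, 0]]}' > rows.txt && python3 -m pendant rows.txt|sed -n '2p;4,6p'; python3 st.py; python3 look.py t2
```

```text
position: [0.5349, 0.2461, 0.124]
contact_force: [-0.3, -2.9, 8.9]
grip_width: 0.0502
gripper_force: 30.0
t 8.25 pos [0.5349 0.2461 0.124 ] yaw -14.98 w 0.0502 F [-0.3 -2.9  8.9]
cradle frame tcp [0.0156 0.0004 0.124 ]
red 1541 flank 542 (-8.13876724243164, 143.9351348876953) (185.88067626953125, 50.98048400878906) 79.9
min [-0.046   0.0194  0.0533] max [0.0073 0.0271 0.2232]
[[  1.  49.]
 [ 10. 114.]
 [-12. 239.]
 [-47.  57.]]
```

View pics/t2.png

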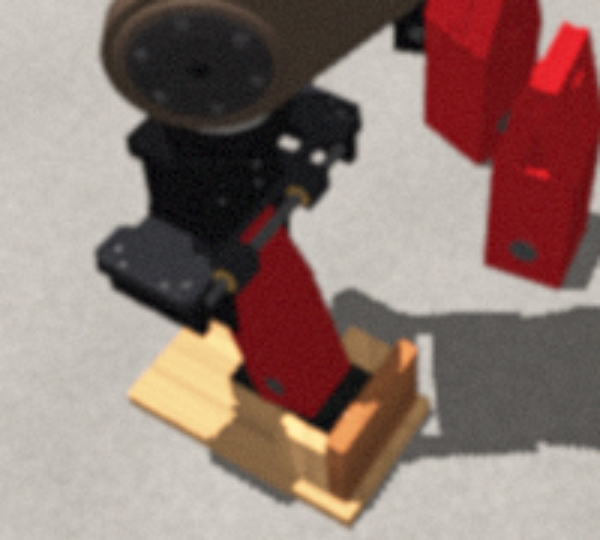

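Scaled: -0.016 m is -0.04, -0.012 m is -0.03.

```bash
echo '{"deltas": [[0, 0, -0.01, 0], [-0.0125, 0, -0.015, 0], [-0.03, 0, -0.015, 0], [-0.04, 0, -0.015, 0], [-0.04, 0, -0.0075, 0], [-0.04, 0, 0, 0], [-0.04, 0, 0.005, 0], [-0.04, 0, 0.005, 0]]}' > rows.txt && python3 -m pendant rows.txt|sed -n '2p;4,6p'; python3 st.py; python3 look.py t3
```

```text
position: [0.5203, 0.2501, 0.1229]
contact_force: [0.1, -6.2, 19.2]
grip_width: 0.0501
gripper_force: 30.0
t 9.1 pos [0.5203 0.2501 0.1229] yaw -14.95 w 0.0501 F [ 0.1 -6.2 19.2]
cradle frame tcp [0.0005 0.0004 0.1229]
red 1535 flank 553 (-24.183364868164062, 142.43719482421875) (185.9587860107422, 52.77092742919922) 79.4
min [-0.0637  0.0191  0.0528] max [-0.0075  0.0272  0.213 ]
[[-46.  52.]
 [-22.  52.]
 [ -4. 107.]
 [-27. 238.]
 [-36. 221.]
 [-65.  64.]]
```

Scaled: 0.032 m is 0.08, 0.0275 m is 0.0688.

```bash
echo '{"deltas": [[0.0125, 0, 0.0025, 0], [0.025, 0, 0.0063, 0], [0.0363, 0, 0.0113, 0], [0.0475, 0, 0.0163, 0], [0.0588, 0, 0.0213, 0], [0.0688, 0, 0.0275, 0], [0.08, 0, 0.0338, 0], [0.08, 0, 0.0338, 0]]}' > rows.txt && python3 -m pendant rows.txt|sed -n '2p;4,6p'; python3 st.py; python3 look.py t4
```

```text
position: [0.5517, 0.2416, 0.1087]
contact_force: [4.2, -5.2, 10.4]
grip_width: 0.0497
gripper_force: 30.0
t 9.95 pos [0.5517 0.2416 0.1087] yaw -14.98 w 0.0497 F [ 4.2 -5.2 10.4]
cradle frame tcp [0.033  0.0004 0.1087]
red 1759 flank 577 (-2.4310836791992188, 133.4462127685547) (171.2260284423828, 56.79034423828125) 66.9
min [-0.0568  0.0191  0.056 ] max [0.0208 0.0258 0.197 ]
[[-24.  49.]
 [ 21. 115.]
 [  5. 223.]
 [-60.  70.]]
```

View pics/t4.png

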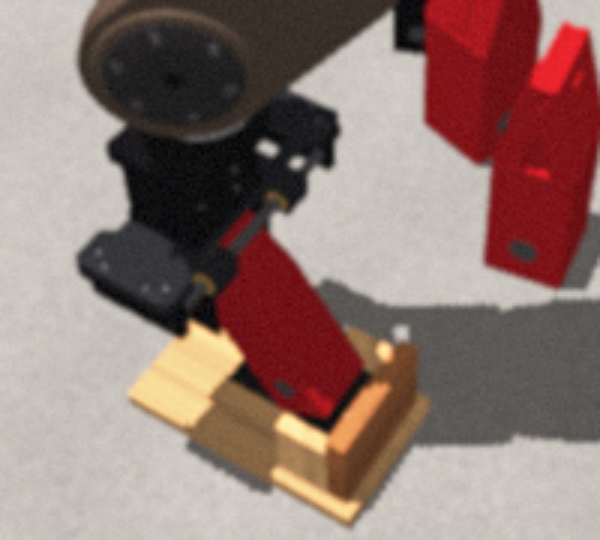

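The tooth is tilted about 40° and the root is seated on the bed by the stop. I'll continue the arc.

Scaled: 0.033 m is 0.0825, 0.019 m is 0.0475.

```bash
echo '{"deltas": [[0.0125, 0, 0.01, 0], [0.025, 0, 0.0213, 0], [0.0363, 0, 0.0338, 0], [0.0475, 0, 0.0463, 0], [0.055, 0, 0.0563, 0], [0.0638, 0, 0.0688, 0], [0.0725, 0, 0.0825, 0], [0.0725, 0, 0.0825, 0]]}' > rows.txt && python3 -m pendant rows.txt|sed -n '2p;4,6p'; python3 st.py; python3 look.py t5
```

```text
position: [0.5799, 0.2344, 0.0749]
contact_force: [4.2, -1.1, 3.7]
grip_width: 0.0498
gripper_force: 30.0
t 10.8 pos [0.5799 0.2344 0.0749] yaw -15.03 w 0.0498 F [ 4.2 -1.1  3.7]
cradle frame tcp [0.0621 0.0007 0.0749]
red 1704 flank 550 (14.300422668457031, 108.67073059082031) (144.43307495117188, 67.5276870727539) 49.8
min [-0.0475  0.0191  0.0555] max [0.0484 0.0256 0.1646]
[[ 35. 186.]
 [-48.  88.]
 [-32.  53.]
 [-17.  53.]
 [ 51. 100.]]
```

Scaled: 0.025 m is 0.0625, 0.024 m is 0.06.

```bash
echo '{"deltas": [[0.0025, 0, 0.01, 0], [0.0025, 0, 0.02, 0], [0, 0, 0.03, 0], [-0.0075, 0, 0.0375, 0], [-0.0175, 0, 0.045, 0], [-0.03, 0, 0.0525, 0], [-0.04, 0, 0.06, 0], [-0.0475, 0, 0.0625, 0]]}' > rows.txt && python3 -m pendant rows.txt|sed -n '2p;4,6p'; python3 st.py; python3 look.py t6
```

```text
position: [0.5604, 0.2395, 0.0492]
contact_force: [18.9, -7.7, 2.1]
grip_width: 0.05
gripper_force: 30.0
t 11.65 pos [0.5604 0.2395 0.0492] yaw -14.95 w 0.05 F [18.9 -7.7  2.1]
cradle frame tcp [0.042  0.0006 0.0492]
red 1577 flank 518 (-22.54547882080078, 104.23196411132812) (107.79979705810547, 87.85247039794922) 17.7
min [-0.0712  0.0192  0.0547] max [0.0266 0.025  0.1172]
[[ 15. 162.]
 [-71.  93.]
 [-61.  52.]
 [-41.  52.]
 [ 28.  76.]]
```

View pics/t6.png

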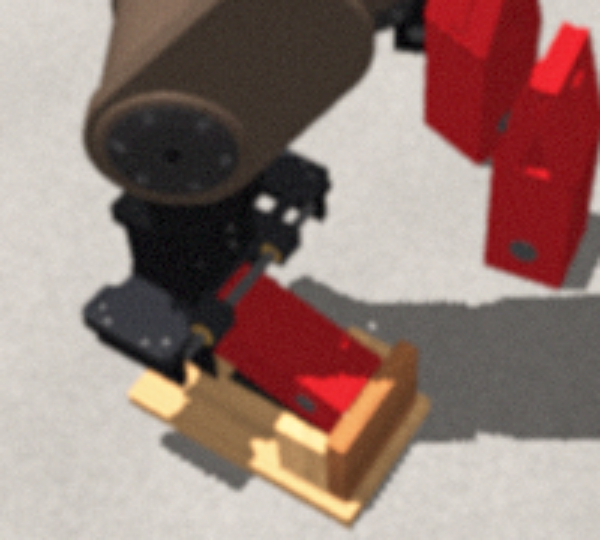

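```bash
cat > plane.py <<'E'
from h import *
c=np.array([.5197,.2498,0]); a=np.radians(-15.); C=np.array([[np.cos(a),-np.sin(a),0],[np.sin(a),np.cos(a),0],[0,0,1]])
for n in("side","top"):
    p,d,X=cloud(n); Y=(X-c)@C; x,y,z=Y[...,0],Y[...,1],Y[...,2]
    m=masks(p)["red"]&(d>0)&(abs(y)<.035)&(abs(x)<.15)&(z<.2)&(z>.04)
    m=cv2.erode(m.astype(np.uint8),np.ones((3,3)))>0
    print(n,m.sum())
    for nm,k in(("broad",m&(y<.019)),("flank",m&(y>.021))):
        q=Y[k]
        if len(q)<15: continue
        print(nm,len(q)); 
        for lo in np.arange(-.08,.12,.01):
            r=q[(q[:,0]>=lo)&(q[:,0]<lo+.01)]
            if len(r)>2: print(" x %.3f z %.3f..%.3f med %.3f y %.3f..%.3f"%(lo+.005,*np.percentile(r[:,2],[3,97,50]),*np.percentile(r[:,1],[3,97])))
E
python3 plane.py; python3 st.py
```

```text
side 1245
broad 856
 x -0.075 z 0.088..0.093 med 0.090 y -0.020..0.017
 x -0.065 z 0.089..0.095 med 0.092 y -0.020..0.017
 x -0.055 z 0.092..0.098 med 0.095 y -0.021..0.019
 x -0.045 z 0.095..0.101 med 0.099 y -0.021..0.015
 x -0.035 z 0.098..0.105 med 0.102 y -0.018..0.017
 x -0.025 z 0.102..0.107 med 0.105 y -0.020..0.017
 x -0.015 z 0.105..0.112 med 0.108 y -0.020..0.018
 x -0.005 z 0.108..0.114 med 0.111 y -0.021..0.017
 x 0.005 z 0.111..0.117 med 0.114 y -0.019..0.017
 x 0.015 z 0.114..0.120 med 0.116 y -0.020..0.016
 x 0.025 z 0.086..0.087 med 0.087 y 0.017..0.019
 x 0.035 z 0.117..0.118 med 0.117 y -0.021..-0.002
flank 344
 x -0.065 z 0.062..0.092 med 0.080 y 0.022..0.024
 x -0.055 z 0.060..0.096 med 0.080 y 0.022..0.024
 x -0.045 z 0.061..0.100 med 0.093 y 0.022..0.024
 x -0.035 z 0.077..0.103 med 0.093 y 0.021..0.024
 x -0.025 z 0.065..0.105 med 0.088 y 0.022..0.024
 x -0.015 z 0.069..0.109 med 0.091 y 0.021..0.025
 x -0.005 z 0.071..0.112 med 0.093 y 0.021..0.024
 x 0.005 z 0.075..0.115 med 0.097 y 0.022..0.025
 x 0.015 z 0.079..0.114 med 0.092 y 0.022..0.024
 x 0.025 z 0.080..0.089 med 0.085 y 0.023..0.024
top 673
broad 673
 x -0.075 z 0.088..0.089 med 0.089 y -0.016..-0.002
 x -0.065 z 0.080..0.093 med 0.090 y -0.024..-0.001
 x -0.055 z 0.058..0.097 med 0.093 y -0.025..-0.000
 x -0.045 z 0.091..0.100 med 0.097 y -0.025..0.000
 x -0.035 z 0.085..0.102 med 0.100 y -0.025..-0.001
 x -0.025 z 0.071..0.107 med 0.102 y -0.025..-0.001
 x -0.015 z 0.076..0.109 med 0.106 y -0.025..0.002
 x -0.005 z 0.075..0.113 med 0.109 y -0.025..0.004
 x 0.005 z 0.082..0.116 med 0.112 y -0.025..0.003
 x 0.015 z 0.080..0.115 med 0.114 y -0.024..0.001
t 11.8 pos [0.5604 0.2394 0.0493] yaw -14.96 w 0.0497 F [10.6 -2.7  0.1]
cradle frame tcp [0.042  0.0005 0.0493]
```

The broad face still slopes about 17°. Its upper root corner has caught on the stop's top edge at (-73,89), and the pads have slid down the flank. I'll back off toward the open end and press the tooth flat before going for final depth.

Scaled: 0.018 m is 0.045, 0.016 m is 0.04.

```bash
echo '{"deltas": [[0.01, 0, 0, 0], [0.02, 0, 0, 0], [0.03, 0, 0, 0], [0.04, 0, 0, 0], [0.045, 0, 0.0075, 0], [0.045, 0, 0.015, 0], [0.045, 0, 0.0225, 0], [0.045, 0, 0.025, 0]]}' > rows.txt && python3 -m pendant rows.txt|sed -n '2p;4,6p'; python3 st.py; python3 plane.py | grep -A14 -m1 broad
```

```text
position: [0.5769, 0.2348, 0.0389]
contact_force: [3.4, -1.4, 1.0]
grip_width: 0.0497
gripper_force: 30.0
t 12.6 pos [0.5769 0.2348 0.0389] yaw -15.0 w 0.0497 F [ 3.4 -1.4  1. ]
cradle frame tcp [0.0591 0.0003 0.0389]
broad 865
 x -0.055 z 0.065..0.094 med 0.090 y -0.020..0.018
 x -0.045 z 0.091..0.095 med 0.093 y -0.021..0.018
 x -0.035 z 0.092..0.098 med 0.095 y -0.020..0.017
 x -0.025 z 0.094..0.099 med 0.097 y -0.020..0.017
 x -0.015 z 0.096..0.102 med 0.099 y -0.021..0.017
 x -0.005 z 0.099..0.104 med 0.101 y -0.021..0.018
 x 0.005 z 0.101..0.106 med 0.103 y -0.020..0.018
 x 0.015 z 0.102..0.108 med 0.105 y -0.019..0.018
 x 0.025 z 0.104..0.110 med 0.107 y -0.019..0.017
 x 0.035 z 0.106..0.110 med 0.108 y -0.019..0.016
 x 0.055 z 0.105..0.108 med 0.108 y -0.021..0.001
flank 326
 x -0.055 z 0.064..0.093 med 0.081 y 0.021..0.024
 x -0.045 z 0.061..0.094 med 0.074 y 0.022..0.024
```

Units first: shifts go in shares of 0.4 m and turns go in shares of 180 degrees. So 0.017 m is 0.0425, 0.016 m is 0.04.

```bash
echo '{"deltas": [[0, 0, 0.0075, 0], [0, 0, 0.015, 0], [0, 0, 0.0225, 0], [0, 0, 0.03, 0], [0, 0, 0.035, 0], [0, 0, 0.04, 0], [0, 0, 0.0425, 0], [0, 0, 0.0425, 0]]}' > rows.txt && python3 -m pendant rows.txt|sed -n '2p;4,6p'; python3 st.py; python3 plane.py | grep -A14 -m1 broad
```

```text
position: [0.5763, 0.2348, 0.0219]
contact_force: [2.6, -0.7, -1.3]
grip_width: 0.0499
gripper_force: 30.0
t 13.5 pos [0.5763 0.2348 0.0219] yaw -14.98 w 0.0499 F [ 2.6 -0.7 -1.3]
cradle frame tcp [0.0585 0.0001 0.0219]
broad 837
 x -0.055 z 0.056..0.092 med 0.085 y -0.020..0.018
 x -0.045 z 0.089..0.094 med 0.091 y -0.023..0.017
 x -0.035 z 0.090..0.095 med 0.092 y -0.021..0.018
 x -0.025 z 0.089..0.095 med 0.092 y -0.021..0.018
 x -0.015 z 0.091..0.096 med 0.093 y -0.020..0.018
 x -0.005 z 0.092..0.096 med 0.094 y -0.020..0.018
 x 0.005 z 0.092..0.096 med 0.094 y -0.020..0.017
 x 0.015 z 0.093..0.097 med 0.095 y -0.020..0.018
 x 0.025 z 0.093..0.098 med 0.095 y -0.020..0.018
 x 0.035 z 0.064..0.097 med 0.095 y -0.019..0.019
 x 0.055 z 0.091..0.092 med 0.092 y -0.019..0.004
flank 309
 x -0.055 z 0.059..0.091 med 0.079 y 0.021..0.024
 x -0.045 z 0.058..0.092 med 0.076 y 0.021..0.024
```

Only about 3.5° left, with the root at about x = -51. I'll slide 9 mm toward the stop, lower 2 mm and release.

Scaled: -0.009 m is -0.0225, -0.008 m is -0.02.

```bash
echo '{"deltas": [[-0.005, 0, 0, 0], [-0.01, 0, 0, 0], [-0.015, 0, 0.0025, 0], [-0.02, 0, 0.005, 0], [-0.0225, 0, 0.0075, 0], [-0.0225, 0, 0.0075, 0]]}' > rows.txt && python3 -m pendant rows.txt|sed -n '2p;4,6p'; python3 st.py; python3 plane.py | grep -A12 -m1 broad
```

```text
position: [0.5674, 0.2372, 0.0189]
contact_force: [1.4, 1.4, -0.8]
grip_width: 0.0498
gripper_force: 30.0
t 14.2 pos [0.5674 0.2372 0.0189] yaw -14.99 w 0.0498 F [ 1.4  1.4 -0.8]
cradle frame tcp [0.0493 0.0002 0.0189]
broad 790
 x -0.065 z 0.069..0.093 med 0.088 y -0.019..0.017
 x -0.055 z 0.089..0.093 med 0.091 y -0.021..0.017
 x -0.045 z 0.089..0.094 med 0.092 y -0.021..0.015
 x -0.035 z 0.090..0.093 med 0.092 y -0.019..0.017
 x -0.025 z 0.090..0.094 med 0.092 y -0.020..0.018
 x -0.015 z 0.090..0.094 med 0.092 y -0.021..0.017
 x -0.005 z 0.090..0.095 med 0.093 y -0.021..0.016
 x 0.005 z 0.091..0.095 med 0.093 y -0.020..0.018
 x 0.015 z 0.091..0.095 med 0.093 y -0.020..0.018
 x 0.025 z 0.091..0.095 med 0.094 y -0.017..0.014
flank 309
 x -0.065 z 0.066..0.091 med 0.082 y 0.022..0.024
```

Scaled: -0.2 m is -0.5, -0.17 m is -0.425.

```bash
echo '{"deltas": [[0, 0, 0, 0], [0, 0, 0, 0], [0, 0, 0, 0], [0, 0, 0, 0], [0, 0, 0, 0], [0, 0, 0, 0]]}' > rows.txt && python3 -m pendant rows.txt 0.09 | sed -n '4,6p'; echo '{"deltas": [[0, 0, -0.025, 0], [0, 0, -0.075, 0], [0, 0, -0.15, 0], [0, 0, -0.225, 0], [0, 0, -0.325, 0], [0, 0, -0.425, 0], [0, 0, -0.5, 0], [0, 0, -0.5, 0]]}' > rows.txt && python3 -m pendant rows.txt | sed -n '2p;4,6p'; echo '{"deltas": [[0.125, 0, 0, 0], [0.25, 0, 0, 0], [0.3, 0, 0, 0], [0.3, 0, 0, 0], [0.3, 0, 0, 0]]}' > rows.txt && python3 -m pendant rows.txt|sed -n '1,2p;4p'; python3 plane.py; python3 look.py t7; python3 - <<'E'
from h import *
p,d,X=cloud("top"); M=masks(p)
for k in("yel","blk"):
    q=X[M[k]&(d>0)&(X[...,2]>.142)&(X[...,2]<.156)&(X[...,1]<-.1)&(X[...,1]>-.4)&(X[...,0]>.45)]; print(k,len(q),q.mean(0))
E
```

```text
contact_force: [0.5, -0.2, 0.1]
grip_width: 0.0889
gripper_force: 0.0
position: [0.569, 0.2376, 0.2243]
contact_force: [0.2, -0.4, -0.6]
grip_width: 0.09
gripper_force: 0.0
clock: 16.2
position: [0.6829, 0.206, 0.2182]
contact_force: [0.3, -0.5, -0.4]
side 1677
broad 1177
 x -0.065 z 0.068..0.093 med 0.085 y -0.019..0.018
 x -0.055 z 0.089..0.093 med 0.091 y -0.020..0.018
 x -0.045 z 0.089..0.093 med 0.091 y -0.021..0.018
 x -0.035 z 0.088..0.093 med 0.091 y -0.021..0.017
 x -0.025 z 0.089..0.093 med 0.091 y -0.022..0.017
 x -0.015 z 0.089..0.094 med 0.091 y -0.022..0.018
 x -0.005 z 0.089..0.093 med 0.091 y -0.021..0.018
 x 0.005 z 0.089..0.093 med 0.091 y -0.020..0.017
 x 0.015 z 0.089..0.093 med 0.091 y -0.020..0.017
 x 0.025 z 0.088..0.093 med 0.090 y -0.021..0.018
 x 0.035 z 0.061..0.092 med 0.088 y -0.022..0.019
 x 0.045 z 0.083..0.089 med 0.086 y -0.022..0.018
 x 0.055 z 0.081..0.087 med 0.084 y -0.022..0.018
 x 0.065 z 0.078..0.083 med 0.081 y -0.021..0.018
 x 0.075 z 0.074..0.081 med 0.078 y -0.021..0.016
 x 0.085 z 0.074..0.077 med 0.075 y -0.018..0.018
flank 432
 x -0.065 
[... 1055 characters left out ...]
.015
 x 0.025 z 0.058..0.092 med 0.089 y -0.025..-0.012
 x 0.035 z 0.060..0.090 med 0.087 y -0.025..-0.008
 x 0.045 z 0.060..0.089 med 0.086 y -0.025..-0.002
 x 0.055 z 0.062..0.087 med 0.083 y -0.025..0.001
 x 0.065 z 0.068..0.085 med 0.081 y -0.025..0.005
 x 0.075 z 0.074..0.082 med 0.078 y -0.025..0.009
 x 0.085 z 0.073..0.078 med 0.077 y -0.024..0.011
red 2004 flank 652 (10.011970520019531, 70.11121368408203) (149.20880126953125, 46.668540954589844) 0.6
min [-0.0641  0.0192  0.0479] max [0.0816 0.0244 0.0924]
[[ 85.  77.]
 [ 33.  91.]
 [-59.  92.]
 [-64.  63.]
 [-55.  49.]
 [ 35.  47.]
 [ 76.  60.]]
yel 193 [ 0.56756076 -0.3239947   0.14788949]
blk 3 [ 0.52418153 -0.18066152  0.1437763 ]
```

View pics/t7.png

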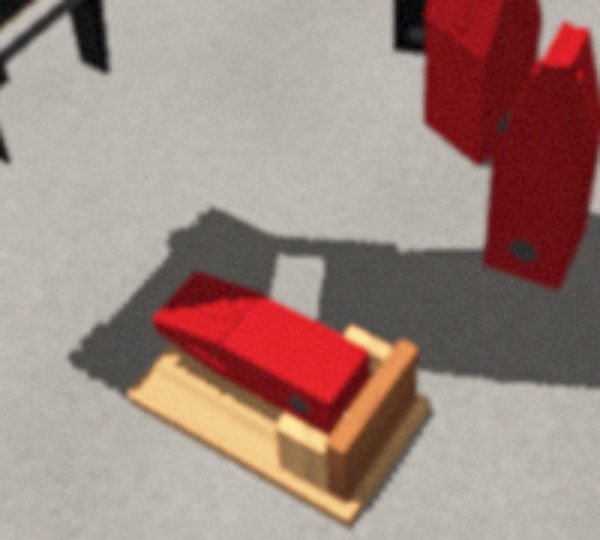

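The picture shows the red tooth flat on the bed, with its root at the stop (crop 350,390) and its tip out of the open end (170,300). It measures level at 91 mm on top, centred, with its root at about x = -0.064. The gripper is clear of everything.

```bash
python3 -c "
from station import env
print(env.hand_in())"
```

```text
the job is handed in; nothing more can be done
None
```

The small red tooth is lying flat and centred in the cradle, root about 6 mm from the stop and tip out of the open end; I let go and handed the job in at about 16 s, the yellow tooth had not moved, the black tooth was mostly hidden in my last check though nothing touched it, and no verdict was returned.

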